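Put the specimen drawers in order

TASK

Three small drawers on the desk stand part way out. With the fingertips, push the two drawers that hold a jar fully shut, leaving their jars standing inside untouched by the fingers, and push the empty drawer out as far as it goes, from the inside of its front panel, so that it is ready for the next sample. Pick nothing up and leave everything else where it stands.

Things in the scene. Friction and masses are not known exactly. Their poses are not given: they have to be found in the camera images.
- plinth: fixed dark wooden board 230 x 380 x 20 mm lying on the desk, on which three equal wooden single-drawer units stand side by side, 122 mm apart (each 200 deep x 116 wide x 90 mm high, roofs 110 mm above the desk). Origin under its centre; its x axis points from the drawer fronts to the units' backs, y along the row. Which unit stands in which place varies
- drawer_a (a joint): how far the drawer holding jar_a is out, m: 0 = fully shut (panel against its unit), 0.135 = out to its stop; it starts 0.07 to 0.095 out. Slides along the plinth's -x as it opens, about 1.5 N friction and light damping, no spring or latch: it stays where it is left
- front_a (a point): middle of the top edge of the outer face of the front panel of the drawer holding jar_a, 108 mm above the desk, moving with it; x axis points into the drawer (shutting direction), z up. Panel: flat, 112 wide x 86 high x 8 mm thick, no handle. Behind it an open-topped white tray, inside 92 wide x 180 mm long, floor 76 mm and side walls 28 mm below the panel's top edge
- drawer_b (a joint): how far the drawer holding jar_b is out, m: 0 = fully shut (panel against its unit), 0.135 = out to its stop; it starts 0.07 to 0.095 out. Slides along the plinth's -x as it opens, about 1.5 N friction and light damping, no spring or latch: it stays where it is left
- front_b (a point): middle of the top edge of the outer face of the front panel of the drawer holding jar_b, 108 mm above the desk, moving with it; x axis points into the drawer (shutting direction), z up. Panel: flat, 112 wide x 86 high x 8 mm thick, no handle. Behind it an open-topped white tray, inside 92 wide x 180 mm long, floor 76 mm and side walls 28 mm below the panel's top edge
- drawer_c (a joint): how far the drawer that is empty is out, m: 0 = fully shut (panel against its unit), 0.135 = out to its stop; it starts 0.07 to 0.095 out. Slides along the plinth's -x as it opens, about 1.5 N friction and light damping, no spring or latch: it stays where it is left
- front_c (a point): middle of the top edge of the outer face of the front panel of the drawer that is empty, 108 mm above the desk, moving with it; x axis points into the drawer (shutting direction), z up. Panel: flat, 112 wide x 86 high x 8 mm thick, no handle. Behind it an open-topped white tray, inside 92 wide x 180 mm long, floor 76 mm and side walls 28 mm below the panel's top edge
- jar_a: closed glass specimen jar with a black lid, 38 mm across, 42 mm high, standing loose on the tray floor of drawer_a, just behind the front panel; origin under its centre, z up
- jar_b: closed glass specimen jar with a black lid, 38 mm across, 42 mm high, standing loose on the tray floor of drawer_b, just behind the front panel; origin under its centre, z up
- dish: bystander: covered round glass dish, 64 mm across, 18 mm high, standing on the roof of the drawer units, about the middle; origin at its underside
- cup: bystander: white drinking cup, rim 80 mm across, 95 mm high, left of the drawer row; origin at its underside
- bottle: bystander: brown bottle, 64 mm across, 190 mm high, left of the drawer row; origin at its underside
- lens: bystander: black hand lens lying flat, 32 mm radius with a handle 85 mm long, between robot and drawers; origin at its underside
- marker: bystander: yellow marker with black cap lying flat, 120 x 18 x 14 mm, between robot and drawers; origin at its underside
- stapler: bystander: black stapler 140 x 36 x 43 mm, right of the drawer row; origin at its underside
- pot: bystander: small terracotta pot, rim 76 mm across, 65 mm high, right of the drawer row; origin at its underside
There are look-alikes about, which are no part of the job. Leave any orange or yellow look-alike of the jar_b alone. Leave any blue or turquoise look-alike of the jar_a alone.

How it is judged:
By the outcome, as a careful person would: the job done as asked, in the order asked, and still so for the second after the job is handed in, with the robot touching nothing.
It also fails if it takes over 72 s, if anything falls off the work surface, if the arm or the gripper's body presses on something with over 40 N, if the wrist force passes 120 N, or if a joint passes its speed limit or range.

ROBOT

A 7-joint arm with a two-finger parallel gripper is mounted at the origin on the work surface. World frame = base frame: x ahead of the robot, y to its left, z up, the work surface at z = 0. Lengths are in m, angles in rad, forces in N, time in s.
With the tool pointing down it reaches from about 0.425 to 1.025 m from the base axis. Payload 3.6 kg.
Tool frame: the origin (TCP) lies at the very end of the fingers, on their centre line; the grasp point (between the pads) lies 19 mm behind it; z points along the fingers, y is the line along which they close (so a half turn about z gives the same grasp; the last joint's range is limited). The gripper opens to 85 mm and grips with 20 to 120 N. Pads are 22 mm wide; open, the fingers measure 114 mm over their backs; the gripper's body (76 mm by 85 mm) begins 54 mm behind the grasp point. The pads swing forward as they close: fully open they stand 13 mm farther back than shut.
Start: joints at [-1.411, 0.591, 0.048, 1.609, -0.033, 0.943, -0.034], TCP at [0.181, 0.702, 0.231] pointing down, gripper open.
Joint ranges: [-2.69, 2.69], [-0.47, 2.24], [-1.27, 1.36], [0.19, 2.51], [-1.53, 4.68], [0.08, 2.07], [-3.09, 3.09]. Speed limits (rad/s): [2.57, 2.57, 3.14, 3.14, 3.14, 3.14, 3.14].

INTERFACE

Orientations are given as a rotation vector (axis times angle).
In Python, from plant import arm, cams gives the robot as it stands. The module is installed in compiled form; this text tells all that it offers.
- The arm moves only by the tool play_rows, never from a script. Its argument "targets" is a list of rows, each a list of 7 numbers: the shift along the tool's x, y, z in m, then the turn, a rotation vector about the tool's x, y, z in rad, then the finger opening in m, from 0 to 0.0854. A call has 1 to 20 rows; each row shifts and turns the commanded pose from where the row before left it, along the tool's axes as they then stand; what a row does not reach is not made up. A row lasts 1/12 s, in which the tool goes at most 41.7 mm and 7.16 degrees, less where a joint would pass 70% of its speed; a pose out of reach is approached as far as the arm can. A call is refused whole if a number of a shift passes 0.0417 or a number of a turn 0.125, either way. A call with a gripper value outside its range is refused whole. The fingers move at their own pace and stop on an object; "squeeze" is the grip in N (left out, the last holds). Time passes only in rows, so rows that do not move let the fingers close. It gives the time, the measured TCP pose, the force, the opening and the grip force at its end, in the units of the state.
- arm.observe(): the state, without advancing time (a new reading comes with each control period).
- cams.grab_frame(name): name is "scene" or "top" or "wrist"; returns the picture (420x560x3 uint8, red, green, blue); there is no depth.
- cams.get_calibration(name): a dict with "vertical_fov" (degrees; the focal length in pixels is half the picture's height over the tangent of half this angle, whatever the lens; pixels are square), "cx", "cy" (the principal point, pixels), "view" (4x4, takes a point from world to camera coordinates). Camera axes: x right, y up, looking along -z (the intrinsics and any distortion apply to the point x, -y, -z); pixel columns grow to the right and rows downward; lengths in m; the calibration is good to about 2 mm. A picture is of the moment at which its call begins: read the wrist's pose just before it. get_calibration takes no time and is no camera call; for the wrist camera it gives the pose at the moment of the call.
- arm.job_done(): hands the job in; it is judged then, once.
The state is a dict: "t": time; "joint_pos": joint angles; "joint_vel": joint speeds; "tau": joint torques, N m; "position": TCP position; "tcp_rot": TCP orientation; "ft_force": force on the tool from outside, world axes, zero at the start; "wrist_torque": the same for the moment, N m; "opening": finger opening in m; "gripper_force": force on a finger pad.
Only numpy, scipy, OpenCV 4.12 (cv2) and the standard library are available. Lean on these libraries where they do the work, as an engineer would, in place of code of your own. Each camera call takes 0.05 s, during which the arm holds its last target. There are 200 camera calls.

## Working session

There is one attempt and no reset: what is moved stays moved. The work goes in short steps, Python scripts to look and compute and a tool call to move; the robot and the scene stay as the last step left them, time stands still between calls to the robot, and variables do not carry over. Pictures are saved under pics/ and viewed, at most 10 in all, crops included, and the job is handed in when it is done.

Besides the shell and the picture viewer there is one more tool, called after "Emit:" by a JSON object that holds its "method" and its "body", one argument or row to a line. play_rows: Moves the arm, as the interface text tells. Its arguments: {"type":"object","properties":{"targets":{"type":"array"},"squeeze":{"type":"number"}},"required":["targets"]}

```bash
mkdir -p pics
python3 - <<'E'
from plant import arm,cams
import cv2,numpy as np
s=arm.observe();print({k:np.round(v,3) for k,v in s.items()})
for n in("top","scene"):
    c=cams.get_calibration(n);print(n,c["vertical_fov"],c["cx"],c["cy"],{k for k in c});print(np.round(c["view"],3).tolist())
    cv2.imwrite(f"pics/{n}0.png",cams.grab_frame(n)[:,:,::-1])
E
```

```text
{'t': np.float64(0.0), 'joint_pos': array([-1.411,  0.592,  0.048,  1.61 , -0.033,  0.943, -0.034]), 'joint_vel': array([ 0.001,  0.001,  0.001, -0.   ,  0.   ,  0.   ,  0.003]), 'tau': array([ 1.0000e-03, -5.4869e+01,  1.5460e+00, -1.9812e+01,  9.0000e-03,
        9.0000e-03,  0.0000e+00]), 'position': array([0.181, 0.701, 0.23 ]), 'tcp_rot': array([-0.396, -3.116,  0.004]), 'ft_force': array([-0.457,  0.561, -0.234]), 'wrist_torque': array([ 0.045, -0.006,  0.026]), 'gripper_force': np.float64(0.0), 'opening': np.float64(0.085)}
top 53.241092472803096 291.21060985417085 208.0799513298826 {'vertical_fov', 'view', 'cx', 'cy'}
[[-0.024, -1.0, 0.019, 0.008], [0.994, -0.022, 0.104, -0.561], [-0.103, 0.022, 0.994, -1.094], [0.0, 0.0, 0.0, 1.0]]
scene 48.38858208846045 284.1831145280224 209.0467206571318 {'vertical_fov', 'view', 'cx', 'cy'}
[[0.066, 0.998, 0.007, -0.067], [-0.625, 0.036, 0.78, 0.281], [0.778, -0.056, 0.626, -1.579], [0.0, 0.0, 0.0, 1.0]]
```

View pics/top0.png

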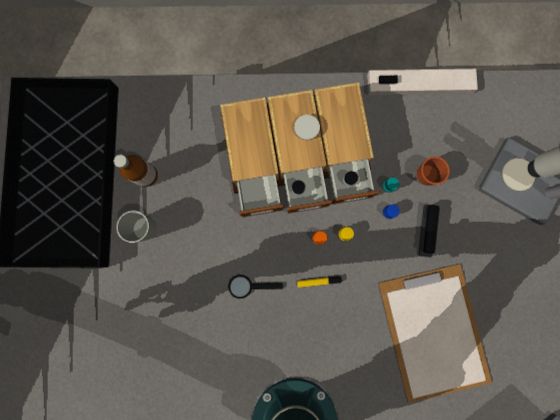

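View pics/scene0.png

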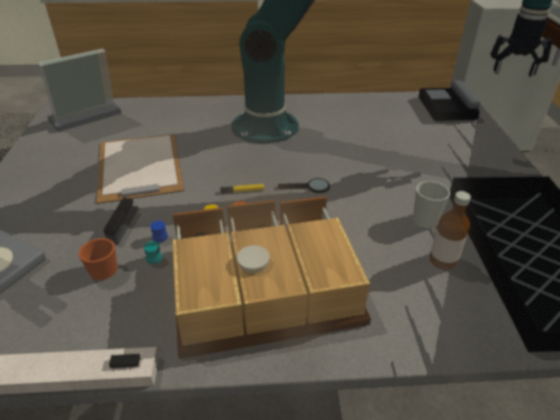

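Top view: the left unit's tray (258,195) is empty. The middle tray (298,187) and the right tray (351,178) each hold a black-lidded jar. The look-alikes stand on the desk: orange (320,237), yellow (347,234), teal (391,185) and blue (391,212). The lens is at (240,286) and the marker at (320,282). Next is a close crop to check and measure.

Run:
```python
import cv2
i=cv2.imread("pics/top0.png")[75:225,210:410]
i=cv2.convertScaleAbs(cv2.resize(i,None,fx=4,fy=4,interpolation=cv2.INTER_CUBIC),alpha=1.5,beta=20)
cv2.imwrite("pics/crop0.png",i)
```

```text
(no output)
```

View pics/crop0.png

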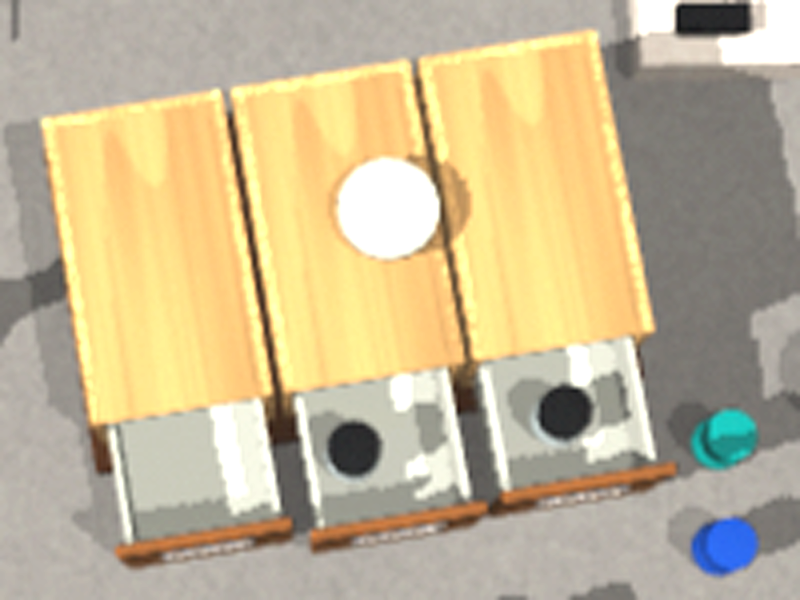

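The crop confirms it: left tray empty, jars in the middle (353,448 in the crop) and right (564,411) trays, all four colour look-alikes on the desk.

```bash
cat > h.py <<'E'
import numpy as np
from plant import arm,cams
def ray(name,uv,z):
    c=cams.get_calibration(name);V=np.array(c["view"]);f=210/np.tan(np.radians(c["vertical_fov"]/2))
    d=V[:3,:3].T@np.array([(uv[0]-c["cx"])/f,-(uv[1]-c["cy"])/f,-1]);o=-V[:3,:3].T@V[:3,3]
    return o+d*(z-o[2])/d[2]
E
python3 - <<'E'
from h import *
P=lambda u,v,z:ray("top",(u/4+210-.375,v/4+75-.375),z)[:2]
# model fit: plinth (x,y,yaw) to roof corners
from scipy.optimize import least_squares
ob=[(43,118,1,1,.5),(222,91,1,1,-.5),(232,89,1,0,.5),(410,62,1,0,-.5),(419,59,1,-1,.5),(597,32,1,-1,-.5),(93,424,-1,1,.5),(272,399,-1,1,-.5),(283,393,-1,0,.5),(465,366,-1,0,-.5),(474,362,-1,-1,.5),(653,331,-1,-1,-.5)]
W=np.array([P(u,v,.11) for u,v,*_ in ob]);B=np.array([[.1*s,.122*k+.116*h] for _,_,s,k,h in ob])
R=lambda a:np.array([[np.cos(a),-np.sin(a)],[np.sin(a),np.cos(a)]])
r=least_squares(lambda p:(B@R(p[2]).T+p[:2]-W).ravel(),[.7,0,.1]);p=r.x
print(p,np.round(r.fun.reshape(-1,2)*1e3,1).tolist())
loc=lambda w:(w-p[:2])@R(p[2])
for n,pts in dict(left=[(118,548),(290,520)],mid=[(312,535),(486,505)],right=[(503,496),(674,466)]).items():
    w=[P(*q,.108) for q in pts];print(n,np.round(w,4).tolist(),"local",np.round([loc(x) for x in w],4).tolist())
for q in [(353,448),(564,411)]: print("jar",P(*q,.074),loc(P(*q,.074)))
print("dish",loc(P(388,208,.128)))
for q in [(320,237),(347,234)]: print("decoy",ray("top",q,.03), loc(ray("top",q,.03)[:2]))
for q in [(391,185),(391,212)]: print("decoy",ray("top",q,.03), loc(ray("top",q,.03)[:2]))
for n,q in dict(marker=(320,282),lens=(260,286),cup=(132,227)).items():print(n,ray("top",q,.01))
E
```

```text
[ 0.74819901 -0.02129797  0.14391508] [[-0.5, 0.7], [0.3, -0.1], [-0.1, 0.4], [0.6, -0.2], [-0.4, -0.3], [0.1, 0.1], [-0.9, 1.8], [2.2, -1.0], [-0.6, -0.0], [1.2, -0.1], [-0.4, -0.2], [-1.4, -1.1]]
left [[0.5465, 0.1262], [0.5616, 0.0192]] local [[-0.1785, 0.1749], [-0.1789, 0.0668]]
mid [[0.5519, 0.0057], [0.5683, -0.1034]] local [[-0.1904, 0.0548], [-0.1898, -0.0555]]
right [[0.5738, -0.1143], [0.5904, -0.2225]] local [[-0.186, -0.067], [-0.185, -0.1765]]
jar [ 0.61135746 -0.02259502] [-0.13561291  0.01834201]
jar [ 0.63274228 -0.16033215] [-0.13420326 -0.12103819]
dish [ 0.00189302 -0.02545707]
decoy [ 0.48147172 -0.07971813  0.03      ] [-0.27234843 -0.01956251]
decoy [ 0.48775906 -0.1520607   0.03      ] [-0.27650137 -0.09205893]
decoy [ 0.61730456 -0.27641788  0.03      ] [-0.16613026 -0.23370978]
decoy [ 0.54400342 -0.27282344  0.03      ] [-0.23815811 -0.21963973]
marker [ 0.36182464 -0.07772478  0.01      ]
lens [0.3553858  0.08296311 0.01      ]
cup [0.5209147  0.42450096 0.01      ]
```

```bash
cat >> h.py <<'E'
from scipy.spatial.transform import Rotation as Ro
PL=np.array([.7482,-.0213]);YAW=.1439
RP=Ro.from_euler("z",YAW)
def where(goal=None):
    s=arm.observe();p=np.array(s["position"]);R=Ro.from_rotvec(s["tcp_rot"])
    l=RP.inv().apply(p-[*PL,0]);print("t",round(float(s["t"]),2),"local mm",np.round(l*1e3,1),"F local",np.round(RP.inv().apply(s["ft_force"]),1),"open",round(float(s["opening"]),3),"q",np.round(s["joint_pos"],2))
    Rd=RP*Ro.from_matrix(np.array([[-1,0,0],[0,1,0],[0,0,-1.]]))  # tool x = -plinth x, y = plinth y
    print("turn to go",np.round((R.inv()*Rd).as_rotvec(),3))
    if goal is not None:
        print("shift in tool axes mm",np.round(R.inv().apply(RP.apply(np.array(goal))+[*PL,0]-p)*1e3,1))
        print("same with final axes",np.round(Rd.inv().apply(RP.apply(np.array(goal))+[*PL,0]-p)*1e3,1))
E
python3 -c "
from h import *
where([-.23,0,.23])"
```

```text
t 0.1 local mm [-457.6  796.4  230.3] F local [-0.4 -0.1 -0.3] open 0.085 q [-1.41  0.59  0.05  1.61 -0.03  0.94 -0.03]
turn to go [-0.002 -0.    -0.397]
shift in tool axes mm [-517.6 -646.6    1.6]
same with final axes [-2.276e+02 -7.964e+02  3.000e-01]
```

Emit:
{"method": "play_rows", "body": {
  "targets": [
    [0, 0, 0, 0, 0, -0.1, 0],
    [0, 0, 0, 0, 0, -0.1, 0],
    [0, 0, 0, 0, 0, -0.1, 0],
    [0, 0, 0, 0, 0, -0.097, 0],
    [-0.009, -0.032, 0, 0, 0, 0, 0],
    [-0.009, -0.032, 0, 0, 0, 0, 0],
    [-0.009, -0.032, 0, 0, 0, 0, 0],
    [-0.009, -0.032, 0, 0, 0, 0, 0],
    [-0.009, -0.032, 0, 0, 0, 0, 0],
    [-0.009, -0.032, 0, 0, 0, 0, 0],
    [-0.009, -0.032, 0, 0, 0, 0, 0],
    [-0.009, -0.032, 0, 0, 0, 0, 0],
    [-0.009, -0.032, 0, 0, 0, 0, 0],
    [-0.009, -0.032, 0, 0, 0, 0, 0],
    [-0.009, -0.032, 0, 0, 0, 0, 0],
    [-0.009, -0.032, 0, 0, 0, 0, 0],
    [0, 0, 0, 0, 0, 0, 0]
  ]
}}

```text
t: 1.52
position: [0.3456, 0.3295, 0.2307]
tcp_rot: [0.211, -3.133, 0.01]
ft_force: [-0.3, -0.7, -0.8]
opening: 0.0
gripper_force: 0.0
```

```bash
python3 -c "
from h import *
where([-.23,0,.23])"
```

```text
t 1.52 local mm [-348.1  404.9  230.7] F local [-0.3 -0.6 -0.8] open 0.0 q [-0.84  0.29 -0.02  2.15  0.01  0.71  0.83]
turn to go [-0.006 -0.002 -0.009]
shift in tool axes mm [-121.9 -403.7    2.9]
same with final axes [-118.1 -404.9    0.7]
```

Emit:
{"method": "play_rows", "body": {
  "targets": [
    [-0.009, -0.031, 0, 0, 0, -0.009, 0],
    [-0.009, -0.031, 0, 0, 0, 0, 0],
    [-0.009, -0.031, 0, 0, 0, 0, 0],
    [-0.009, -0.031, 0, 0, 0, 0, 0],
    [-0.009, -0.031, 0, 0, 0, 0, 0],
    [-0.009, -0.031, 0, 0, 0, 0, 0],
    [-0.009, -0.031, 0, 0, 0, 0, 0],
    [-0.009, -0.031, 0, 0, 0, 0, 0],
    [-0.009, -0.031, 0, 0, 0, 0, 0],
    [-0.009, -0.031, 0, 0, 0, 0, 0],
    [-0.009, -0.031, 0, 0, 0, 0, 0],
    [-0.009, -0.031, 0, 0, 0, 0, 0],
    [-0.009, -0.031, 0, 0, 0, 0, 0],
    [0, 0, 0, 0, 0, 0, 0],
    [0, 0, 0, 0, 0, 0, 0]
  ]
}}

```text
t: 2.77
position: [0.5207, -0.0452, 0.2311]
tcp_rot: [0.233, -3.133, 0.001]
ft_force: [0.2, 1.1, -0.2]
opening: 0.0002
gripper_force: 0.0
```

```bash
python3 -c "
from h import *
import cv2
where([-.225,0,.07])
cv2.imwrite('pics/w1.png',cams.grab_frame('wrist')[:,:,::-1])
c=cams.get_calibration('wrist');V=np.array(c['view']);f=210/np.tan(np.radians(c['vertical_fov']/2))
for l in [(-.19,0,.108),(-.108,-.058,.11),(-.1,.058,.11),(-.198,-.056,.108),(-.198,.056,.108),(-.194,-.122,.108),(-.272,-.02,.042),(-.225,0,.07)]:
    w=RP.apply(l)+[*PL,0];q=V[:3,:3]@w+V[:3,3];print(l,np.round([c['cx']+f*q[0]/-q[2],c['cy']+f*q[1]/q[2]],0))"
```

```text
t 2.77 local mm [-228.6    9.   231.1] F local [ 0.3  1.1 -0.2] open 0.0 q [-0.1   0.34  0.12  2.07 -0.06  0.74  1.78]
turn to go [-0.001 -0.     0.005]
shift in tool axes mm [ -3.6  -8.9 161.1]
same with final axes [ -3.6  -9.  161.1]
(-0.19, 0, 0.108) [266. 251.]
(-0.108, -0.058, 0.11) [205. 333.]
(-0.1, 0.058, 0.11) [327. 341.]
(-0.198, -0.056, 0.108) [202. 242.]
(-0.198, 0.056, 0.108) [330. 243.]
(-0.194, -0.122, 0.108) [127. 246.]
(-0.272, -0.02, 0.042) [249. 150.]
(-0.225, 0, 0.07) [268. 202.]
```

View pics/w1.png

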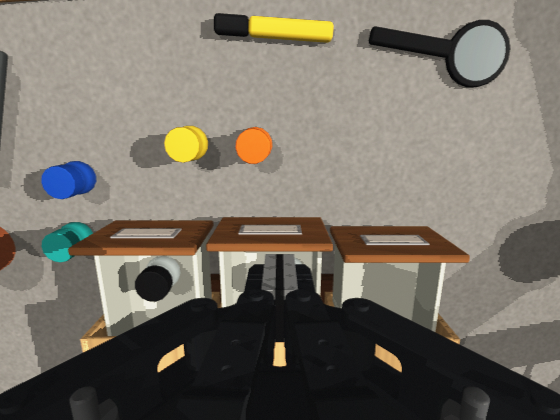

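The wrist view matches the model: the panel faces are at rows 220–260, the orange decoy at (253,145), yellow (186,144). I'll lower in front of the middle panel.

Emit:
{"method": "play_rows", "body": {
  "targets": [
    [-0.003, -0.009, 0.02, 0, 0, 0, 0],
    [0, 0, 0.025, 0, 0, 0, 0],
    [0, 0, 0.025, 0, 0, 0, 0],
    [0, 0, 0.025, 0, 0, 0, 0],
    [0, 0, 0.025, 0, 0, 0, 0],
    [0, 0, 0.02, 0, 0, 0, 0],
    [0, 0, 0.02, 0, 0, 0, 0],
    [0, 0, 0, 0, 0, 0, 0],
    [0, 0, 0, 0, 0, 0, 0]
  ]
}}

```text
t: 3.57
position: [0.5234, -0.0498, 0.0707]
tcp_rot: [0.244, -3.129, -0.002]
ft_force: [-0.1, 0.1, -0.3]
opening: -0.0001
gripper_force: 0.0
```

```bash
python3 -c "
from h import *
where([-.119,0,.07])"
```

```text
t 3.57 local mm [-226.5    4.    70.7] F local [-0.1  0.1 -0.3] open -0.0 q [-0.04  0.6   0.07  2.16 -0.11  0.39  1.84]
turn to go [ 0.001 -0.003  0.012]
shift in tool axes mm [-107.5   -5.2    0.3]
same with final axes [-107.5   -4.     0.7]
```

Emit:
{"method": "play_rows", "body": {
  "targets": [
    [-0.004, 0, 0, 0, 0, 0.006, 0],
    [-0.004, 0, 0, 0, 0, 0.006, 0],
    [-0.003, 0, 0, 0, 0, 0, 0],
    [-0.003, 0, 0, 0, 0, 0, 0],
    [-0.003, 0, 0, 0, 0, 0, 0],
    [-0.003, 0, 0, 0, 0, 0, 0],
    [-0.004, 0, 0, 0, 0, 0, 0],
    [-0.005, 0, 0, 0, 0, 0, 0],
    [-0.005, 0, 0, 0, 0, 0, 0],
    [-0.006, 0, 0, 0, 0, 0, 0],
    [-0.006, 0, 0, 0, 0, 0, 0],
    [-0.006, 0, 0, 0, 0, 0, 0],
    [-0.006, 0, 0, 0, 0, 0, 0],
    [-0.006, 0, 0, 0, 0, 0, 0],
    [-0.006, 0, 0, 0, 0, 0, 0],
    [-0.006, 0, 0, 0, 0, 0, 0],
    [-0.006, 0, 0, 0, 0, 0, 0],
    [-0.005, 0, 0, 0, 0, 0, 0],
    [-0.004, 0, 0, 0, 0, 0, 0],
    [-0.003, 0, 0, 0, 0, 0, 0]
  ]
}}

```text
t: 5.23
position: [0.6183, -0.0381, 0.0713]
tcp_rot: [-0.222, 3.134, 0.0]
ft_force: [-1.8, 0.6, -0.2]
opening: -0.0001
gripper_force: 0.8
```

```bash
python3 -c "
from h import *
where([-.119,0,.07])"
```

```text
t 5.23 local mm [-131.     2.    71.3] F local [-1.7  0.9 -0.2] open -0.0 q [-0.07  0.67  0.09  1.96 -0.11  0.52  1.81]
turn to go [-0.     0.    -0.003]
shift in tool axes mm [-12.   -2.    1.3]
same with final axes [-12.   -2.    1.3]
```

Pushing force is about 1.7 N, as expected. I'll go the rest of the way in small steps and watch the force.

Emit:
{"method": "play_rows", "body": {
  "targets": [
    [-0.003, 0, 0, 0, 0, 0, 0],
    [-0.003, 0, 0, 0, 0, 0, 0],
    [-0.002, 0, 0, 0, 0, 0, 0],
    [-0.001, 0, 0, 0, 0, 0, 0],
    [-0.001, 0, 0, 0, 0, 0, 0],
    [0, 0, 0, 0, 0, 0, 0]
  ]
}}

```text
t: 5.73
position: [0.6278, -0.0369, 0.0713]
tcp_rot: [-0.221, 3.133, -0.0]
ft_force: [-0.6, 0.1, -0.5]
opening: -0.0
gripper_force: 0.5
```

Emit:
{"method": "play_rows", "body": {
  "targets": [
    [-0.001, 0, 0, 0, 0, 0, 0],
    [-0.001, 0, 0, 0, 0, 0, 0],
    [0, 0, 0, 0, 0, 0, 0]
  ]
}}

```text
t: 5.98
position: [0.6294, -0.0367, 0.0713]
tcp_rot: [0.222, -3.133, 0.0]
ft_force: [-0.9, 0.8, 0.8]
opening: -0.0002
gripper_force: 0.9
```

```bash
python3 -c "
from h import *
where([-.119,0,.07])"
```

```text
t 5.98 local mm [-119.8    1.8   71.3] F local [-0.8  1.   0.8] open -0.0 q [-0.08  0.68  0.09  1.93 -0.11  0.53  1.8 ]
turn to go [-0.    -0.    -0.003]
shift in tool axes mm [-0.8 -1.8  1.3]
same with final axes [-0.8 -1.8  1.3]
```

Emit:
{"method": "play_rows", "body": {
  "targets": [
    [-0.001, 0, 0, 0, 0, 0, 0],
    [-0.001, 0, 0, 0, 0, 0, 0],
    [0, 0, 0, 0, 0, 0, 0]
  ]
}}

```text
t: 6.23
position: [0.6293, -0.0367, 0.0712]
tcp_rot: [0.221, -3.129, -0.0]
ft_force: [-6.5, -0.0, 3.8]
opening: -0.0004
gripper_force: 2.8
```

Emit:
{"method": "play_rows", "body": {
  "targets": [
    [-0.001, 0, 0, 0, 0, 0, 0],
    [-0.001, 0, 0, 0, 0, 0, 0],
    [0, 0, 0, 0, 0, 0, 0]
  ]
}}

```text
t: 6.48
position: [0.6293, -0.0367, 0.071]
tcp_rot: [0.22, -3.125, -0.0]
ft_force: [-8.7, -0.6, 6.4]
opening: 0.0001
gripper_force: 4.3
```

Shut, with firm resistance at local x −119.9, which matches the prediction. I'll back off, lift, and go over to the right drawer.

Emit:
{"method": "play_rows", "body": {
  "targets": [
    [0.004, 0, 0, 0, 0, 0, 0],
    [0.01, 0, 0, 0, 0, 0, 0],
    [0.02, 0, 0, 0, 0, 0, 0],
    [0, 0, -0.025, 0, 0, 0, 0],
    [0, 0, -0.025, 0, 0, 0, 0],
    [0, 0, -0.025, 0, 0, 0, 0],
    [0.015, -0.02, 0, 0, 0, 0, 0],
    [0.015, -0.02, 0, 0, 0, 0, 0],
    [0.015, -0.02, 0, 0, 0, 0, 0],
    [0.015, -0.02, 0, 0, 0, 0, 0],
    [0.014, -0.02, 0, 0, 0, 0, 0],
    [0, -0.024, 0, 0, 0, 0, 0],
    [0, 0, 0, 0, 0, 0, 0],
    [0, 0, 0, 0, 0, 0, 0]
  ]
}}

```text
t: 7.65
position: [0.5447, -0.1761, 0.1468]
tcp_rot: [-0.216, 3.131, -0.003]
ft_force: [0.2, 1.2, 0.1]
opening: -0.0001
gripper_force: 0.0
```

```bash
python3 -c "
from h import *
import cv2
where([-.222,-.122,.07])
cv2.imwrite('pics/top2.png',cv2.resize(cams.grab_frame('top')[75:265,180:440,::-1],None,fx=3,fy=3))"
```

```text
t 7.65 local mm [-223.6 -124.   146.8] F local [0.3 1.2 0.1] open -0.0 q [ 0.16  0.52  0.1   2.03 -0.09  0.6   2.03]
turn to go [-0.002  0.003 -0.006]
shift in tool axes mm [-1.4  2.2 76.8]
same with final axes [-1.6  2.  76.8]
```

View pics/top2.png

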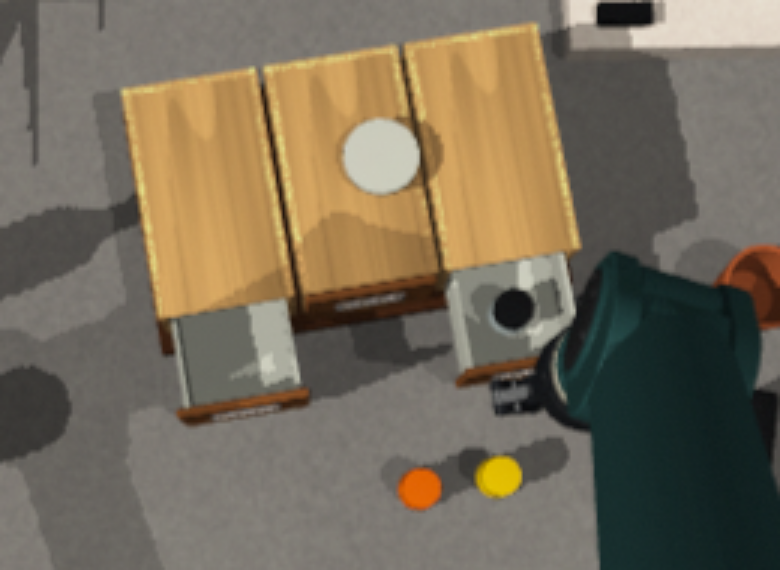

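The middle drawer is shut flush (panel at (372,295)) and everything else is in place. Fingers are in front of the right panel at (515,395). Lower and push.

Emit:
{"method": "play_rows", "body": {
  "targets": [
    [0, 0.002, 0.02, 0, 0, -0.006, 0],
    [0, 0, 0.02, 0, 0, 0, 0],
    [0, 0, 0.02, 0, 0, 0, 0],
    [0, 0, 0.016, 0, 0, 0, 0],
    [0, 0, 0, 0, 0, 0, 0],
    [0, 0, 0, 0, 0, 0, 0]
  ]
}}

```text
t: 8.2
position: [0.5438, -0.1702, 0.0698]
tcp_rot: [0.235, -3.132, -0.002]
ft_force: [0.6, 0.1, 0.8]
opening: 0.0002
gripper_force: 0.0
```

Emit:
{"method": "play_rows", "body": {
  "targets": [
    [-0.004, 0, 0, 0, 0, 0, 0],
    [-0.004, 0, 0, 0, 0, 0, 0],
    [-0.003, 0, 0, 0, 0, 0, 0],
    [-0.003, 0, 0, 0, 0, 0, 0],
    [-0.003, 0, 0, 0, 0, 0, 0],
    [-0.003, 0, 0, 0, 0, 0, 0],
    [-0.004, 0, 0, 0, 0, 0, 0],
    [-0.005, 0, 0, 0, 0, 0, 0],
    [-0.005, 0, 0, 0, 0, 0, 0],
    [-0.006, 0, 0, 0, 0, 0, 0],
    [-0.006, 0, 0, 0, 0, 0, 0],
    [-0.006, 0, 0, 0, 0, 0, 0],
    [-0.006, 0, 0, 0, 0, 0, 0],
    [-0.006, 0, 0, 0, 0, 0, 0],
    [-0.006, 0, 0, 0, 0, 0, 0],
    [-0.006, 0, 0, 0, 0, 0, 0],
    [-0.006, 0, 0, 0, 0, 0, 0],
    [-0.005, 0, 0, 0, 0, 0, 0],
    [-0.004, 0, 0, 0, 0, 0, 0],
    [-0.003, 0, 0, 0, 0, 0, 0]
  ]
}}

```text
t: 9.87
position: [0.6373, -0.158, 0.0702]
tcp_rot: [-0.231, 3.133, -0.0]
ft_force: [-1.7, -1.3, -0.2]
opening: -0.0001
gripper_force: 0.8
```

```bash
python3 -c "
from h import *
where([-.12,-.122,.07])"
```

```text
t 9.87 local mm [-129.3 -119.4   70.2] F local [-1.8 -1.  -0.2] open -0.0 q [ 0.11  0.71  0.09  1.87 -0.11  0.57  1.99]
turn to go [-0.     0.     0.004]
shift in tool axes mm [-9.3 -2.6  0.2]
same with final axes [-9.3 -2.6  0.2]
```

Emit:
{"method": "play_rows", "body": {
  "targets": [
    [-0.003, 0, 0, 0, 0, 0, 0],
    [-0.002, 0, 0, 0, 0, 0, 0],
    [-0.002, 0, 0, 0, 0, 0, 0],
    [-0.001, 0, 0, 0, 0, 0, 0],
    [-0.001, 0, 0, 0, 0, 0, 0],
    [-0.001, 0, 0, 0, 0, 0, 0],
    [0, 0, 0, 0, 0, 0, 0]
  ]
}}

```text
t: 10.45
position: [0.6468, -0.1566, 0.0703]
tcp_rot: [-0.231, 3.133, 0.0]
ft_force: [-0.9, -0.9, -1.1]
opening: -0.0001
gripper_force: 0.5
```

Emit:
{"method": "play_rows", "body": {
  "targets": [
    [-0.001, 0, 0, 0, 0, 0, 0],
    [-0.001, 0, 0, 0, 0, 0, 0],
    [0, 0, 0, 0, 0, 0, 0]
  ]
}}

```text
t: 10.7
position: [0.6473, -0.1565, 0.0703]
tcp_rot: [0.23, -3.13, -0.001]
ft_force: [-4.6, 0.1, 2.6]
opening: -0.0003
gripper_force: 2.3
```

```bash
python3 -c "
from h import *
where([-.12,-.122,.07])"
```

```text
t 10.7 local mm [-119.2 -119.3   70.3] F local [-4.6  0.8  2.6] open -0.0 q [ 0.11  0.72  0.09  1.84 -0.11  0.59  1.98]
turn to go [ 0.001 -0.003  0.003]
shift in tool axes mm [ 0.8 -2.7  0.3]
same with final axes [ 0.8 -2.7  0.3]
```

Emit:
{"method": "play_rows", "body": {
  "targets": [
    [-0.001, 0, 0, 0, 0, 0, 0],
    [-0.001, 0, 0, 0, 0, 0, 0],
    [0, 0, 0, 0, 0, 0, 0]
  ]
}}

```text
t: 10.95
position: [0.6472, -0.1565, 0.0703]
tcp_rot: [0.229, -3.127, -0.002]
ft_force: [-8.1, -0.4, 6.4]
opening: 0.0001
gripper_force: 4.1
```

Emit:
{"method": "play_rows", "body": {
  "targets": [
    [0.004, 0, 0, 0, 0, 0, 0],
    [0.008, 0, 0, 0, 0, 0, 0],
    [0.017, 0, 0, 0, 0, 0, 0],
    [0, 0, -0.025, 0, 0, 0, 0],
    [0, 0, -0.025, 0, 0, 0, 0],
    [0, 0, -0.03, 0, 0, 0, 0],
    [0, 0.024, 0, 0, 0, 0, 0],
    [0, 0.024, 0, 0, 0, 0, 0],
    [0, 0.024, 0, 0, 0, 0, 0],
    [0, 0.024, 0, 0, 0, 0, 0],
    [0, 0.024, 0, 0, 0, 0, 0],
    [0, 0.024, 0, 0, 0, 0, 0],
    [0, 0.024, 0, 0, 0, 0, 0],
    [0, 0.024, 0, 0, 0, 0, 0],
    [0, 0.024, 0, 0, 0, 0, 0],
    [0, 0.024, 0, 0, 0, 0, 0],
    [0, 0, 0, 0, 0, 0, 0],
    [0, 0, 0, 0, 0, 0, 0]
  ]
}}

```text
t: 12.45
position: [0.5874, 0.0797, 0.1506]
tcp_rot: [-0.238, 3.13, 0.002]
ft_force: [0.1, -0.2, -0.4]
opening: 0.0002
gripper_force: 0.0
```

```bash
python3 -c "
from h import *
import cv2
where([-.142,.122,.065])
cv2.imwrite('pics/top3.png',cv2.resize(cams.grab_frame('top')[75:265,180:440,::-1],None,fx=3,fy=3))"
```

```text
t 12.45 local mm [-144.7  123.   150.6] F local [ 0.1 -0.2 -0.4] open 0.0 q [-0.3   0.53  0.12  1.98 -0.1   0.63  1.61]
turn to go [0.001 0.003 0.008]
shift in tool axes mm [-2.5 -1.1 85.6]
same with final axes [-2.7 -1.  85.6]
```

View pics/top3.png

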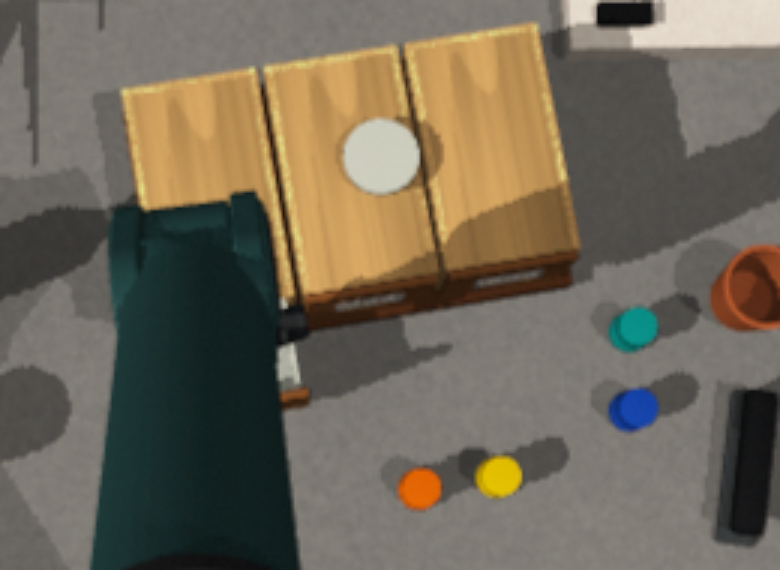

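Right and middle drawers are both shut. I'll lower into the empty tray and push outward.

Emit:
{"method": "play_rows", "body": {
  "targets": [
    [0, -0.001, 0.02, 0, 0, 0.008, 0],
    [0, 0, 0.02, 0, 0, 0, 0],
    [0, 0, 0.02, 0, 0, 0, 0],
    [0, 0, 0.015, 0, 0, 0, 0],
    [0, 0, 0.01, 0, 0, 0, 0],
    [0, 0, 0, 0, 0, 0, 0],
    [0, 0, 0, 0, 0, 0, 0]
  ]
}}

```text
t: 13.08
position: [0.5872, 0.0749, 0.0652]
tcp_rot: [-0.216, 3.134, -0.001]
ft_force: [0.0, -0.2, 1.6]
opening: -0.0003
gripper_force: 0.0
```

Emit:
{"method": "play_rows", "body": {
  "targets": [
    [0.004, 0, 0, 0, 0, 0, 0],
    [0.004, 0, 0, 0, 0, 0, 0],
    [0.004, 0, 0, 0, 0, 0, 0],
    [0.003, 0, 0, 0, 0, 0, 0],
    [0.003, 0, 0, 0, 0, 0, 0],
    [0.003, 0, 0, 0, 0, 0, 0],
    [0.004, 0, 0, 0, 0, 0, 0],
    [0.005, 0, 0, 0, 0, 0, 0],
    [0.005, 0, 0, 0, 0, 0, 0],
    [0.006, 0, 0, 0, 0, 0, 0],
    [0.006, 0, 0, 0, 0, 0, 0],
    [0.006, 0, 0, 0, 0, 0, 0],
    [0.006, 0, 0, 0, 0, 0, 0],
    [0.005, 0, 0, 0, 0, 0, 0],
    [0.003, 0, 0, 0, 0, 0, 0],
    [0.002, 0, 0, 0, 0, 0, 0]
  ]
}}

```text
t: 14.42
position: [0.5176, 0.0663, 0.0652]
tcp_rot: [0.218, -3.133, 0.0]
ft_force: [1.7, -0.2, -1.0]
opening: -0.0002
gripper_force: 0.0
```

```bash
python3 -c "
from h import *
where([-.224,.122,.065])"
```

```text
t 14.42 local mm [-215.6  119.8   65.2] F local [ 1.7 -0.4 -1. ] open -0.0 q [-0.28  0.61  0.08  2.18 -0.13  0.37  1.63]
turn to go [-0.    -0.001 -0.005]
shift in tool axes mm [8.4 2.2 0.2]
same with final axes [8.4 2.2 0.2]
```

Emit:
{"method": "play_rows", "body": {
  "targets": [
    [0.002, 0, 0, 0, 0, 0, 0],
    [0.002, 0, 0, 0, 0, 0, 0],
    [0.001, 0, 0, 0, 0, 0, 0],
    [0.001, 0, 0, 0, 0, 0, 0],
    [0.001, 0, 0, 0, 0, 0, 0],
    [0.001, 0, 0, 0, 0, 0, 0],
    [0, 0, 0, 0, 0, 0, 0]
  ]
}}

```text
t: 15.0
position: [0.5104, 0.0653, 0.0653]
tcp_rot: [0.219, -3.134, 0.0]
ft_force: [1.0, -0.9, 0.7]
opening: 0.0003
gripper_force: 0.0
```

Emit:
{"method": "play_rows", "body": {
  "targets": [
    [0.001, 0, 0, 0, 0, 0, 0],
    [0.001, 0, 0, 0, 0, 0, 0],
    [0, 0, 0, 0, 0, 0, 0]
  ]
}}

```text
t: 15.25
position: [0.5102, 0.0654, 0.0655]
tcp_rot: [-0.218, 3.131, 0.0]
ft_force: [4.7, -0.3, -1.7]
opening: 0.0001
gripper_force: 0.0
```

```bash
python3 -c "
from h import *
where([-.224,.122,.065])"
```

```text
t 15.25 local mm [-223.1  119.9   65.5] F local [ 4.6 -1.  -1.7] open 0.0 q [-0.28  0.6   0.08  2.19 -0.13  0.35  1.63]
turn to go [-0.     0.003 -0.005]
shift in tool axes mm [0.9 2.1 0.5]
same with final axes [0.9 2.1 0.5]
```

One more confirming nudge, then back off and lift clear.

Emit:
{"method": "play_rows", "body": {
  "targets": [
    [0.001, 0, 0, 0, 0, 0, 0],
    [0.001, 0, 0, 0, 0, 0, 0],
    [0, 0, 0, 0, 0, 0, 0]
  ]
}}

```text
t: 15.5
position: [0.5099, 0.0654, 0.0658]
tcp_rot: [-0.218, 3.127, 0.001]
ft_force: [6.8, 0.6, -2.5]
opening: -0.0001
gripper_force: 0.0
```

Emit:
{"method": "play_rows", "body": {
  "targets": [
    [-0.004, 0, 0, 0, 0, 0, 0],
    [-0.008, 0, 0, 0, 0, 0, 0],
    [-0.012, 0, 0, 0, 0, 0, 0],
    [0, 0, 0, 0, 0, 0, 0],
    [0, 0, -0.02, 0, 0, 0, 0],
    [0, 0, -0.03, 0, 0, 0, 0],
    [0, 0, -0.03, 0, 0, 0, 0],
    [0, 0, -0.03, 0, 0, 0, 0],
    [0, 0, -0.03, 0, 0, 0, 0],
    [0, 0, -0.02, 0, 0, 0, 0],
    [0, 0.03, 0, 0, 0, 0, 0],
    [0, 0.03, 0, 0, 0, 0, 0],
    [0, 0.03, 0, 0, 0, 0, 0],
    [0, 0.03, 0, 0, 0, 0, 0],
    [0, 0.03, 0, 0, 0, 0, 0],
    [0, 0, 0, 0, 0, 0, 0],
    [0, 0, 0, 0, 0, 0, 0]
  ]
}}

```text
t: 16.92
position: [0.5074, 0.2186, 0.2246]
tcp_rot: [0.226, -3.13, 0.001]
ft_force: [-0.3, 0.5, -0.3]
opening: 0.0003
gripper_force: 0.0
```

```bash
python3 -c "
from h import *
import cv2
where()
cv2.imwrite('pics/top4.png',cv2.resize(cams.grab_frame('top')[75:265,180:440,::-1],None,fx=3,fy=3))"
```

```text
t 16.92 local mm [-203.9  272.   224.6] F local [-0.2  0.5 -0.3] open 0.0 q [-0.58  0.39  0.12  2.01 -0.07  0.75  1.3 ]
turn to go [-0.    -0.003  0.   ]
```

View pics/top4.png

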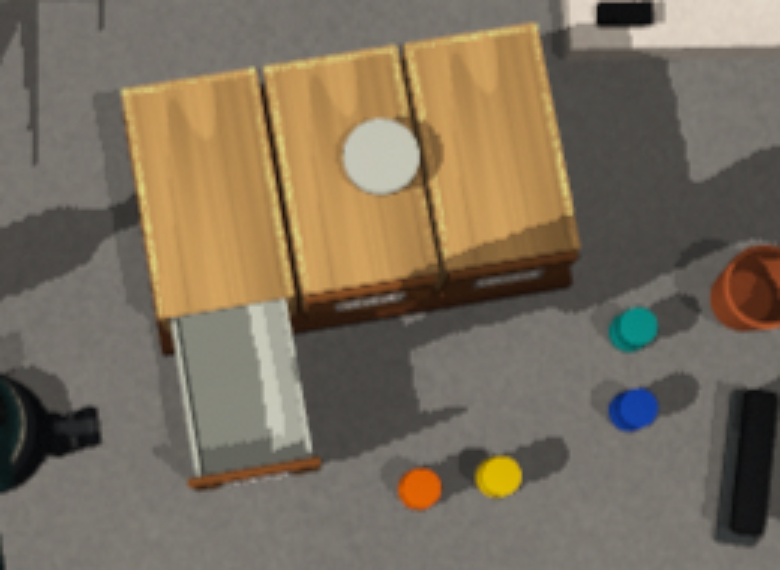

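The left, empty drawer is fully out (panel at (255,473)). The other two are flush, nothing else has moved, and the arm is clear.

```bash
python3 -c "
from plant import arm
print(arm.job_done())"
```

```text
the job is handed in; nothing more can be done
None
```

Both jar drawers were pushed shut first, then the empty one was pushed out to its stop; the job is handed in at about 17 s, and in the last top view nothing else had moved (the jars are out of sight inside the shut drawers).

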